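Check both outer faces of a printed elbow, then case it

ROBOT

A 6-joint arm with a two-finger parallel gripper is mounted at the origin on the work surface. World frame = base frame: x ahead of the robot, y to its left, z up, the work surface at z = 0. Lengths are in mm, angles in rad, forces in N, time in s.
With the tool pointing down it reaches from about 275 to 975 mm from the base axis. Payload 8.4 kg.
Tool frame: the origin (TCP) lies midway between the tips of the shut fingers; the grasp point (between the pads) lies robot.grip_point_offset behind it (robot.grip_point_offset is the distance from the TCP to the grasp point, in mm); z points along the fingers, y is the direction in which the jaws open and shut (so a half turn about z gives the same grasp; the last joint's range is limited). The gripper opens to 92 mm and grips with 3 to 60 N. Pads are 20 mm wide; open, the fingers measure 128 mm over their backs; the gripper's body (75 mm by 189 mm) begins 69 mm behind the grasp point.
Start: joints at [1.275, 0.353, 1.633, -0, 1.155, -0.002], TCP at [180.993, 598.222, 214.583] pointing down, gripper open.
Joint ranges: [-2.63, 2.63], [-0.92, 2.1], [0.06, 2.66], [-1.3, 4.44], [0, 2.69], [-3.02, 3.02]. Speed limits (rad/s): [2.22, 2.22, 2.79, 3.14, 3.14, 3.14].

INTERFACE

Orientations are given as a rotation vector (axis times angle).
In Python, from cell import robot gives the robot as it stands. The module is installed in compiled form; this text tells all that it offers.
- The arm moves only by the shell command python3 -m handwheel 'ROWS' [FORCE]. ROWS is JSON, a list of rows, each an object with "dp": the shift along the world's x, y, z in units of 25 mm (1.0 is 25 mm), a list of three; "twist": the turn about the world's z in rad; "hand": the opening, from 0 (shut) to 1 (fully open). A call has 1 to 20 rows; each row shifts and turns the commanded pose from where the row before left it; what a row does not reach is not made up. A row lasts 1/8 s, in which the tool goes at most 62.5 mm and 10.7 degrees, less where a joint would pass 70% of its speed; a pose out of reach is approached as far as the arm can. A call is refused whole if a number of a shift passes 1 or a number of a turn 0.188, either way. A call with a gripper value outside its range is refused whole. The fingers move at their own pace and stop on an object; FORCE is the grip in N (left out, the last holds). Time passes only in rows, so rows that do not move let the fingers close. It gives the time, the measured TCP pose, the force and the opening at its end, in the units of the state.
- robot.read_state(): the state, without advancing time (a new reading comes with each control period).
- robot.read_camera(name): name is "side" or "top" or "wrist"; returns the picture (384x512x3 uint8, blue, green, red); there is no depth.
- robot.camera_params(name): a dict with "vfov" (degrees; the focal length in pixels is half the picture's height over the tangent of half this angle, whatever the lens; pixels are square), "cx", "cy" (the principal point, pixels), "k1" (the pictures are not rectified: a ray, as slopes to the right and down, at radius r is drawn at 1 + k1 r^2 times it, then the intrinsics apply), "T" (4x4, takes a point from camera to world coordinates); the wrist camera has in their place "mount" (4x4, takes a point from camera to tool coordinates, whose origin is the TCP and whose axes are the flange's). Camera axes: x right, y down, z forward; pixel columns grow to the right and rows downward; lengths in mm; the calibration is good to about 2 mm. A picture is of the moment at which its call begins: read the wrist's pose just before it. camera_params takes no time and is no camera call.
- robot.sign_off(): hands the job in, once; it reports no verdict.
The state is a dict: "t": time; "joint_pos": joint angles; "qd": joint speeds; "effort": joint torques, N m; "tool_pos": TCP position; "tcp_rot": TCP orientation; "ft_force": force on the tool from outside, world axes, zero at the start; "torque": the same for the moment, N m; "gripper_width": finger opening in mm.
Only numpy, scipy, OpenCV 4.12 (cv2) and the standard library are available. Lean on these libraries where they do the work, as an engineer would, in place of code of your own. Each camera call takes 0.05 s, during which the arm holds its last target. There are 200 camera calls.

TASK

Check the printed elbow on the gauge: with the elbow lying flat on the plate, push the outer face of its long arm flat and roughly centred against the spring bar until the bar is fully in for a moment, then turn the elbow, taking it by the other arm so that your grip is out of the way, and do the same with the outer face of its short arm. Then lay it flat, same side up, in the open case and close the lid fully, leaving the other things on the bench where they are.

Things in the scene. Friction and masses are not known exactly. Their poses are not given: they have to be found in the camera images.
- elbow: Black printed L-shaped elbow lying flat, 110 x 85 mm footprint, 40 mm high, about 0.12 kg. Origin: centre of the footprint, underside; z up. Arms 30 mm thick. Long arm: x -55..55, y -42.5..-12.5 mm, outer face y = -42.5. Short arm: x -55..-25, y -42.5..42.5 mm (sharing the corner), outer face x = -55. Starts at any yaw, left or right of the gauge.
- long_face (a point): Middle of the lower edge of the long arm's outer face on the elbow: elbow (0, -42.5, 0) mm.
- short_face (a point): Middle of the lower edge of the short arm's outer face (the 85 mm long one) on the elbow: elbow (-55, 0, 0) mm.
- gauge: Fixed gauge. Origin at bench level; x points from its open front to the bar, away from the robot. Aluminium plate 10 mm thick: x -115..95, y -95..95 mm. Across it a steel spring bar 170 mm long (y -85..85), top at z = 65, front face at x = 45 mm when out, 55 when fully in. Behind the bar a fixed block to x = 101, 60 mm high.
- bar (a joint): Travel of the gauge's spring bar along gauge +x: 0 = out, 0.010 m = fully in, at a hard stop. Spring: about 3 N to start, 9 N fully in; it comes out again by itself.
- case: Grey open case, fixed: 165 x 165 mm outside, 60 mm high, walls and floor 6 mm thick (inside 153 x 153 mm, floor at z = 6). Origin: centre of its underside, z up; the lid's hinge is on its +x rim, the side away from the robot. It stands left or right of the gauge.
- lid_hinge (a point): Middle of the lid's hinge axis: case (82.5, 0, 60.5) mm; the axis runs along the case's y.
- lid (a joint): Lid angle, rad: 0 closed, grows as it opens; starts at 1.5 to 1.75, about upright. Plate 165 mm from hinge to free edge, 165 mm wide, 8 mm thick (its inner face passes through the hinge axis); knob on the outer face, mid-width, 135 mm from the hinge, 35 mm tall. Stiff hinge: stays where left; push it all the way down with a few N.
- solvent: Bystander, to be left alone: white bottle, 60 mm diameter, 140 mm tall.
- glue: Bystander, to be left alone: jar, 56 mm diameter, 90 mm tall.
- driver: Bystander, to be left alone: screwdriver lying flat, 170 mm long, up to 35 mm high; origin about mid-length, x along it.
- scraper: Bystander, to be left alone: flat scraper lying flat, 190 mm long, up to 30 mm high; origin about mid-length, x along it.
- hexcell: Bystander, to be left alone: small printed hexagonal ring, 57 mm across, 22 mm high.
- caliper: Bystander, to be left alone: caliper lying flat, 150 mm long along its x, jaws towards its -y, 12 mm high.
- spool: Bystander, to be left alone: filament spool lying flat, 140 mm diameter, 55 mm high.
There are look-alikes about, which are no part of the job. What is shaped like the elbow but red is not meant. Leave any blue look-alike of the case alone.

How it is judged (in metres and radians):
On the way, in this order (a step that is already met when the one before it is completed fails the run):
1. the long arm's outer face, elbow flat on the plate, pushes the bar fully in (value of joint bar above 0.008 m and x of long_face in the frame of gauge above 0.05 m and y of long_face in the frame of gauge between -0.022 and 0.022 m and z of long_face in the frame of gauge below 0.015 m and angle between the y axis of elbow and the x axis of gauge, either way round below 0.07 rad and angle between elbow's own z axis and vertical below 0.07 rad), for 0.2 s.
2. the short arm's outer face, elbow flat on the plate, pushes the bar fully in (value of joint bar above 0.008 m and x of short_face in the frame of gauge above 0.05 m and y of short_face in the frame of gauge between -0.022 and 0.022 m and z of short_face in the frame of gauge below 0.015 m and angle between the x axis of elbow and the x axis of gauge, either way round below 0.07 rad and angle between elbow's own z axis and vertical below 0.07 rad), for 0.2 s.
At the end, for the whole second after the job is handed in: Elbow at rest, flat (0.1 rad, same side up) on the case floor (within 6 mm), lid closed (under 0.04 rad), bar out. Passes: bar in over 8 mm for 0.2 s, face within 0.07 rad of flat and 22 mm of the bar's middle, underside within 5 mm of the plate (value of joint lid below 0.04 rad and value of joint bar below 0.002 m and x of elbow in the frame of case between -0.06 and 0.06 m and y of elbow in the frame of case between -0.06 and 0.06 m and z of elbow in the frame of case below 0.012 m and angle between elbow's own z axis and vertical below 0.1 rad and linear speed of elbow below 0.02 m/s); the robot touches nothing.
It fails at once if a bystander is moved by more than 30 mm (distance of any of solvent, glue, driver, scraper, hexcell, caliper, spool from where it was at the start of the episode above 0.03 m).
It also fails if it takes over 72 s, if anything falls off the work surface, if the arm or the gripper's body presses on something with over 40 N, if the wrist force passes 120 N, or if a joint passes its speed limit or range.

## Working session

There is one attempt and no reset: what is moved stays moved. The work goes in short steps, Python scripts to look and compute and a shell command to move; the robot and the scene stay as the last step left them, time stands still between calls to the robot, and variables do not carry over. Pictures are saved under pics/ and viewed, about 8 in all and at most 12, crops included, and the job is handed in when it is done.

```bash
mkdir -p pics; ls; python3 - <<'E'
from cell import robot
import cv2,numpy as np
print(robot.grip_point_offset); print(robot.read_state())
for n in ["top","side"]:
    im=robot.read_camera(n); cv2.imwrite(f"pics/{n}0.png",im); print(n,robot.camera_params(n))
print(robot.camera_params("wrist"))
E
```

```text
pics
18.700000000000003
{'t': 0.0, 'joint_pos': array([ 1.27463368e+00,  3.53619905e-01,  1.63412665e+00, -1.97411881e-05,
        1.15519325e+00, -2.41710065e-03]), 'qd': array([ 0.00024082,  0.00056298, -0.00041884, -0.00083432,  0.00037376,
       -0.00052588]), 'effort': array([ 1.39401996e-03, -5.93841112e+01, -3.34211469e+01,  6.96253125e-02,
        2.34737381e-02, -7.67726669e-05]), 'tool_pos': array([180.8354911 , 597.75504796, 213.88453206]), 'tcp_rot': array([-4.59718084e-01, -3.10758951e+00,  2.09667031e-03]), 'ft_force': array([ 0.31865116, -0.2709471 , -0.46554393]), 'torque': array([-0.01815151,  0.05979146,  0.00832437]), 'gripper_width': 91.78431677921569}
top {'vfov': 43.23433956184616, 'cx': 262.4989324164031, 'cy': 194.81403607210964, 'k1': 0.055785570121205795, 'T': array([[ 2.19666194e-02, -9.98594578e-01,  4.82321002e-02,
         4.06334144e+02],
       [-9.99758313e-01, -2.18983035e-02,  1.94441426e-03,
        -3.64985491e+01],
       [-8.85480368e-04, -4.82631553e-02, -9.98834262e-01,
         1.39347142e+03],
       [ 0.00000000e+00,  0.00000000e+00,  0.00
[... 256 characters left out ...]
64023e-01, -6.48860627e-01,  7.23623331e-01,
        -7.95860915e+02],
       [-9.01167322e-03, -7.43032647e-01, -6.69194498e-01,
         7.74928663e+02],
       [ 0.00000000e+00,  0.00000000e+00,  0.00000000e+00,
         1.00000000e+00]])}
{'vfov': 70.7381521658712, 'cx': 257.5939763304223, 'cy': 192.90443719414196, 'k1': -0.028511897180531452, 'mount': array([[-7.25068691e-04, -9.68155414e-01, -2.50348894e-01,
         7.00563502e+01],
       [ 9.99999659e-01, -6.03116196e-04, -5.63846044e-04,
        -4.37279994e-01],
       [ 3.94901127e-04, -2.50349218e-01,  9.68155521e-01,
        -1.69480629e+02],
       [ 0.00000000e+00,  0.00000000e+00,  0.00000000e+00,
         1.00000000e+00]])}
```

View pics/top0.png

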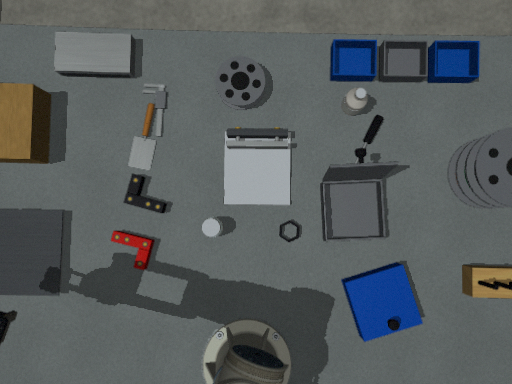

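View pics/side0.png

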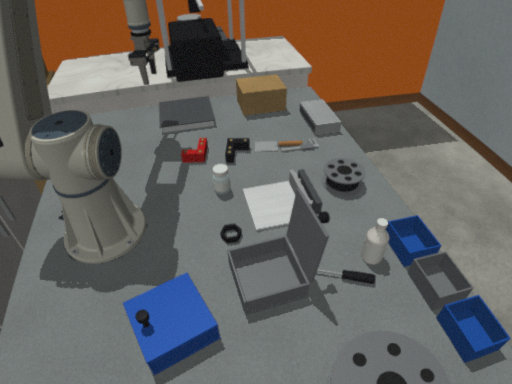

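The top view shows two L shapes: black at (145,195) and red at (135,248). Black fits the description. The grey case at (353,208) has its lid upright; the blue closed box at (383,302) and the blue bins at top right are look-alikes. The gauge is the white plate at (257,170), with its bar at (257,132). I'll write the helpers, confirm with a crop and measure.

```bash
cat > h.py <<'E'
from cell import robot
import cv2,numpy as np
from scipy.spatial.transform import Rotation as Ro
def cam(n,st=None):
    p=robot.camera_params(n); f=192/np.tan(np.radians(p["vfov"]/2))
    if n=="wrist":
        T=np.eye(4); T[:3,:3]=Ro.from_rotvec(st["tcp_rot"]).as_matrix(); T[:3,3]=st["tool_pos"]; T=T@p["mount"]
    else: T=p["T"]
    return p,f,T
def rays(c,uv):
    p,f,T=c; d=(np.atleast_2d(uv).astype(float)-[p["cx"],p["cy"]])/f; s=d.copy()
    for _ in range(20): s=d/(1+p["k1"]*(s**2).sum(1,keepdims=True))
    return T[:3,3],np.c_[s,np.ones(len(s))]@T[:3,:3].T
def onz(c,uv,z):
    o,d=rays(c,uv); return o+d*((z-o[2])/d[:,2])[:,None]
def proj(c,P):
    p,f,T=c; q=(np.atleast_2d(P)-T[:3,3])@T[:3,:3]; s=q[:,:2]/q[:,2:]
    return s*(1+p["k1"]*(s**2).sum(1,keepdims=True))*f+[p["cx"],p["cy"]]
def tri(c1,u1,c2,u2):
    A=np.zeros((3,3));b=np.zeros(3);L=[]
    for c,u in((c1,u1),(c2,u2)):
        o,d=rays(c,u);d=d[0]/np.linalg.norm(d[0]);M=np.eye(3)-np.outer(d,d);A+=M;b+=M@o;L.append((M,o))
    x=np.linalg.solve(A,b); return x,[np.linalg.norm(M@(x-o)) for M,o in L]
E
python3 - <<'E'
from h import *
t=cv2.imread("pics/top0.png"); s=cv2.imread("pics/side0.png")
a=cv2.resize(t[110:280,105:305],None,fx=3,fy=3,interpolation=cv2.INTER_CUBIC)
b=cv2.resize(s[130:230,165:345],None,fx=3,fy=3,interpolation=cv2.INTER_CUBIC)
cv2.imwrite("pics/crop1.png",a)
cs=np.zeros((600,800,3),np.uint8)
c=cv2.resize(t[150:250,310:415],None,fx=3,fy=3,interpolation=cv2.INTER_CUBIC)
d=cv2.resize(s[160:315,220:340],None,fx=2,fy=2,interpolation=cv2.INTER_CUBIC)
cs[:300,:540]=b; cs[300:600,:315]=c; cs[290:600,545:785]=d
cv2.imwrite("pics/crop2.png",cs)
E
```

```text
(no output)
```

View pics/crop1.png

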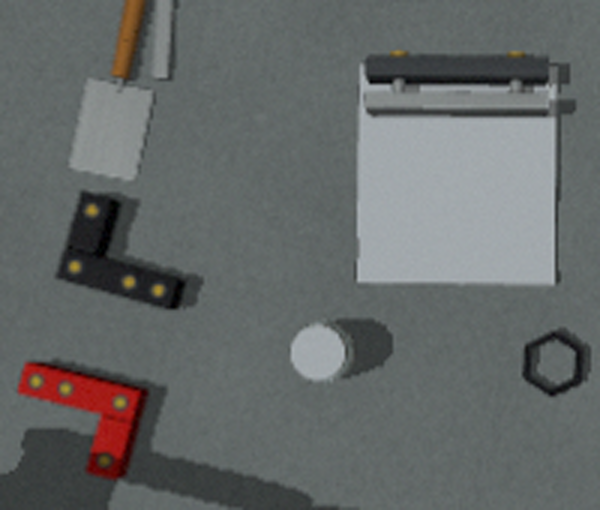

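View pics/crop2.png

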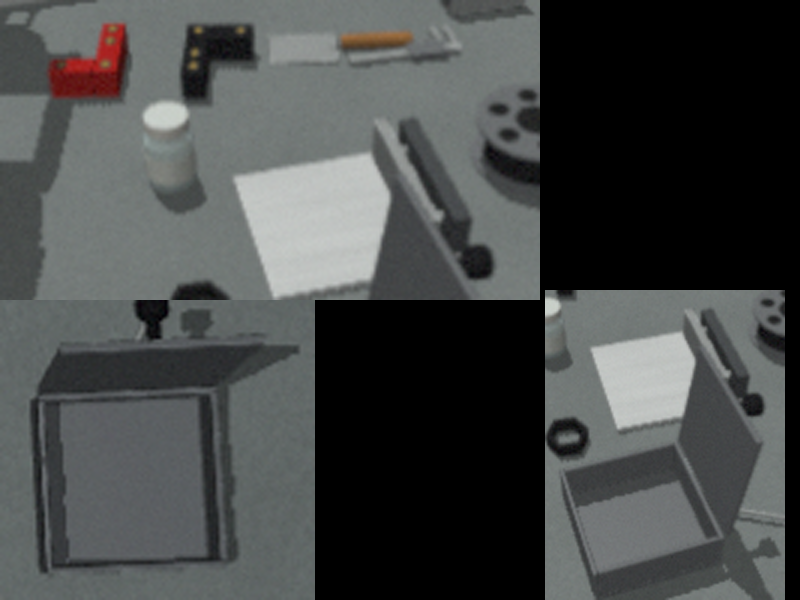

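Crop 1 confirms a black elbow with gold screws, its corner at about (124,202) in the full top image, the short arm going up and the long arm to the right. That is the right chirality. The red one is the decoy. The case is grey, open and empty. Next I triangulate.

```bash
python3 - <<'E'
from h import *
np.set_printoptions(precision=1,suppress=True)
t=cv2.imread("pics/top0.png"); ct=cam("top");cs=cam("side")
T=lambda u,v:(105+(u-1)/3,110+(v-1)/3); S=lambda u,v:(165+(u-1)/3,130+(v-1)/3)
for a,b in (((91,210),(240,30)),((74,267),(199,30)),((129,282),(194,52)),((158,290),(193,67))):
    print("screw",*tri(ct,T(*a),cs,S(*b)))
# plate front-left/front-right corners, two views; 
print("plate FL",*tri(ct,T(358,283),cs,S(234,176)),"FR",*tri(ct,T(556,284),cs,S(272,296)))
m=cv2.inRange(t,(150,150,150),(255,255,255)); 
n,l,st,_=cv2.connectedComponentsWithStats(m); i=l[180,257]; print(st[i])
q=cv2.minAreaRect(np.argwhere(l==i)[:,::-1].astype(np.float32)); 
print("plate rect z10",onz(ct,cv2.boxPoints(q),10)[:,:2])
m=np.zeros(t.shape[:2],np.uint8); m[165:225,115:175]=(t[165:225,115:175].max(2)<52)*255
m=cv2.morphologyEx(m,cv2.MORPH_CLOSE,np.ones((5,5)))
c=max(cv2.findContours(m,0,2)[0],key=cv2.contourArea)
for z in(0,40):
    P=onz(ct,c[:,0],z)[:,:2].astype(np.float32); print("elbow hull z",z,cv2.approxPolyDP(P[:,None],8,True)[:,0].tolist())
# case rim corners
C=lambda u,v:(310+(u-1)/3,150+(v-300-1)/3); D=lambda u,v:(220+(u-545)/2,160+(v-290)/2)
for nm,a,b in(("near-left",(46,571),(563,470)),("near-right",(232,562),(603,600)),):
    print("case rim",nm,*tri(ct,C(*a),cs,D(*b)))
print("z60: FL,NL,NR,FR",onz(ct,[C(35,400),C(46,571),C(232,560),C(220,388)],60)[:,:2])
print("lid top corners z~220",onz(ct,[C(60,348),C(298,348)],222)[:,:2])
E
```

```text
screw [507.3 322.8  39.5] [np.float64(1.0490338122333467), np.float64(1.0490338122332448)]
screw [455.1 336.5  39.3] [np.float64(2.2267219581523943), np.float64(2.2267219581522775)]
screw [441.  284.9  41.7] [np.float64(1.016482169778944), np.float64(1.0164821697788533)]
screw [434.5 258.7  37.8] [np.float64(1.3734537950786123), np.float64(1.373453795078528)]
plate FL [446.6  75.   12.3] [np.float64(2.181795951898135), np.float64(2.181795951898212)] FR [ 448.1 -112.8   13.3] [np.float64(0.5315855799941283), np.float64(0.5315855799940662)]
[ 224  132   66   73 3575]
plate rect z10 [[ 447.3   76.7]
 [ 651.4   78.7]
 [ 652.6 -109.2]
 [ 448.5 -110. ]]
elbow hull z 0 [[525.2786254882812, 342.520751953125], [447.1806335449219, 362.58026123046875], [418.0903625488281, 247.57728576660156], [444.0848693847656, 239.8376007080078], [462.6343994140625, 311.8692321777344], [517.4873046875, 305.13067626953125]]
elbow hull z 40 [[521.8642578125, 331.6408996582031], [446.00811767578125, 351.1246032714844], [417.7528991699219, 239.4228057861328], [443.001220703125, 231.90528869628906], [461.0182800292969, 301.8692321777344], [514.296630859375, 295.3241271972656]]
case rim near-left [ 353.  -208.7   55.2] [np.float64(2.5670104183846054), np.float64(2.5670104183845965)]
case rim near-right [ 365.5 -386.8   22.1] [np.float64(3.923373828415917), np.float64(3.9233738284158566)]
z60: FL,NL,NR,FR [[ 506.9 -195.3]
 [ 350.6 -207.8]
 [ 364.6 -376.5]
 [ 521.5 -364.2]]
lid top corners z~220 [[ 537.2 -195.5]
 [ 541.1 -386.3]]
```

```bash
python3 -m handwheel '[{"dp":[1,-0.85,0],"twist":0.03,"hand":1},{"dp":[1,-0.85,0],"twist":0,"hand":1},{"dp":[1,-0.85,0],"twist":0,"hand":1},{"dp":[1,-0.85,0],"twist":0,"hand":1},{"dp":[1,-0.85,0],"twist":0,"hand":1},{"dp":[1,-0.85,0],"twist":0,"hand":1},{"dp":[1,-0.85,0],"twist":0,"hand":1},{"dp":[1,-0.85,0],"twist":0,"hand":1},{"dp":[1,-0.85,0],"twist":0,"hand":1},{"dp":[1,-0.85,0],"twist":0,"hand":1},{"dp":[1,-0.85,0],"twist":0,"hand":1},{"dp":[1,-0.85,0],"twist":0,"hand":1},{"dp":[0.8,-0.85,0],"twist":0,"hand":1},{"dp":[0,0,0],"twist":0,"hand":1},{"dp":[0,0,0],"twist":0,"hand":1}]' 60
python3 - <<'E'
from h import *
st=robot.read_state(); im=robot.read_camera("wrist"); cv2.imwrite("pics/w1.png",im); np.savez("w1.npz",**st)
print(st["t"],st["tool_pos"],st["tcp_rot"],st["joint_pos"])
c=cam("wrist",st); ex=np.array([-.259,-.966]);ey=np.array([.966,-.259]);o=np.array([472.8,286.9])
for p in((-55,-42.5),(55,-42.5),(55,-12.5),(-25,-12.5),(-25,42.5),(-55,42.5)): print(p,proj(c,[*(o+p[0]*ex+p[1]*ey),40]))
E
```

```text
t: 1.98
tool_pos: [500.4, 322.2, 214.3]
tcp_rot: [-0.414, -3.113, 0.0]
ft_force: [0.0, -0.3, -0.1]
gripper_width: 92.0
1.975 [500.44216079 322.19025482 214.30644698] [-4.13631059e-01 -3.11347382e+00  2.03789020e-04] [ 5.69254549e-01  3.07660669e-01  1.69899808e+00  4.33705600e-04
  1.13560071e+00 -7.37567704e-01]
(-55, -42.5) [[269.07055696 131.46685627]]
(55, -42.5) [[180.69607473 131.86932521]]
(55, -12.5) [[182.36603595 155.9852504 ]]
(-25, -12.5) [[245.24791397 155.72497252]]
(-25, 42.5) [[245.83894646 197.528774  ]]
(-55, 42.5) [[268.59231013 197.46829326]]
```

View pics/w1.png

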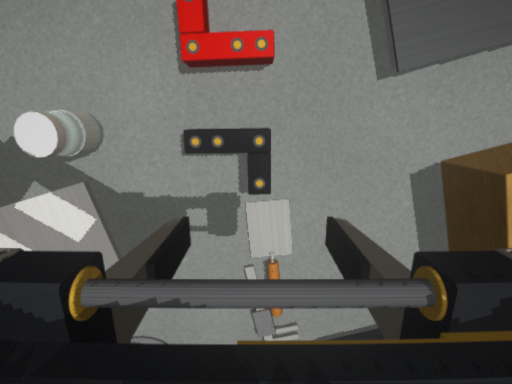

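The wrist view shows the black elbow with its corner at (271,129), long tip at (184,130) and short tip at (260,193). The scraper starts at about (247,200), clear of the grasp. I'll refit the pose from the mask.

```bash
python3 - <<'E'
from h import *
np.set_printoptions(precision=1,suppress=True)
st=dict(np.load("w1.npz")); im=cv2.imread("pics/w1.png"); c=cam("wrist",st)
print(onz(c,[(271,129),(184,130),(185,153),(248,154),(249,193),(271,193)],40)[:,:2])
ss=[(259.5,141.5),(195,141.5),(260,183.5)]
print("screws z40",onz(c,ss,40)[:,:2])
ct=cam("top")
for u,w in zip([(74,267),(158,290),(91,210)],ss): print(tri(ct,(105+(u[0]-1)/3,110+(u[1]-1)/3),c,w))
m=np.zeros(im.shape[:2],np.uint8); m[118:200,175:285]=(im[118:200,175:285].max(2)<50)*255
m=cv2.morphologyEx(m,cv2.MORPH_CLOSE,np.ones((7,7)))
k=max(cv2.findContours(m,0,2)[0],key=cv2.contourArea); P=onz(c,k[:,0],40)[:,:2].astype(np.float32)
print(cv2.minAreaRect(P),cv2.approxPolyDP(P[:,None],6,True)[:,0])
E
```

```text
[[443.7 354.1]
 [416.4 249.5]
 [443.8 241.5]
 [466.  318.2]
 [515.5 305.7]
 [523.  333.6]]
screws z40 [[454.8 336.4]
 [433.5 258.3]
 [506.9 323. ]]
(array([453.7, 336.3,  41.7]), [np.float64(0.944123888839275), np.float64(0.944123888839224)])
(array([433.3, 258.4,  40.3]), [np.float64(0.17243932027145986), np.float64(0.1724393202715881)])
(array([506.5, 322.9,  40.4]), [np.float64(0.3647232924069347), np.float64(0.3647232924070146)])
((468.900390625, 289.9876708984375), (106.44671630859375, 82.46561431884766), 75.4106674194336) [[418.7 248.7]
 [442.9 243.1]
 [461.7 316.8]
 [514.2 306.1]
 [521.  331.4]
 [442.7 350.5]]
```

```bash
python3 -m handwheel '[{"dp":[-0.16,0.08,-1],"twist":0,"hand":1},{"dp":[0,0,-1],"twist":0,"hand":1},{"dp":[0,0,-1],"twist":0,"hand":1},{"dp":[0,0,-1],"twist":0,"hand":1},{"dp":[0,0,-1],"twist":0,"hand":1},{"dp":[0,0,-1],"twist":0,"hand":1},{"dp":[0,0,-1],"twist":0,"hand":1},{"dp":[0,0,-0.8],"twist":0,"hand":1},{"dp":[0,0,-0.5],"twist":0,"hand":1},{"dp":[0,0,0],"twist":0,"hand":0.2},{"dp":[0,0,0],"twist":0,"hand":0},{"dp":[0,0,0],"twist":0,"hand":0},{"dp":[0,0,0],"twist":0,"hand":0},{"dp":[0,0,0],"twist":0,"hand":0},{"dp":[0,0,0],"twist":0,"hand":0}]' 60
```

```text
t: 3.9
tool_pos: [497.0, 324.0, 7.2]
tcp_rot: [0.413, 3.114, 0.0]
ft_force: [0.5, -0.1, 0.7]
gripper_width: 33.6
```

```bash
python3 -m handwheel '[{"dp":[0,0,0],"twist":0,"hand":0},{"dp":[0,0,1],"twist":0,"hand":0},{"dp":[0,0,1],"twist":0,"hand":0},{"dp":[0,0,1],"twist":0,"hand":0},{"dp":[0,0,1],"twist":0,"hand":0}]' 60
python3 -m handwheel '[{"dp":[0.076,-0.95,0],"twist":-0.1793,"hand":0},{"dp":[0.076,-0.95,0],"twist":-0.1793,"hand":0},{"dp":[0.076,-0.95,0],"twist":-0.1793,"hand":0},{"dp":[0.076,-0.95,0],"twist":-0.1793,"hand":0},{"dp":[0.076,-0.95,0],"twist":-0.1793,"hand":0},{"dp":[0.076,-0.95,0],"twist":-0.1793,"hand":0},{"dp":[0.076,-0.95,0],"twist":-0.1793,"hand":0},{"dp":[0.076,-0.95,0],"twist":-0.1793,"hand":0},{"dp":[0.076,-0.95,0],"twist":-0.1793,"hand":0},{"dp":[0.076,-0.95,0],"twist":-0.1793,"hand":0},{"dp":[0.076,-0.95,0],"twist":-0.1793,"hand":0},{"dp":[0.076,-0.95,0],"twist":-0.1793,"hand":0},{"dp":[0.076,-0.95,0],"twist":-0.1793,"hand":0},{"dp":[0.076,-0.95,0],"twist":-0.1793,"hand":0},{"dp":[0.076,-0.95,0],"twist":-0.1793,"hand":0},{"dp":[0.076,-0.95,0],"twist":-0.1793,"hand":0},{"dp":[0,0,0],"twist":0,"hand":0},{"dp":[0,0,0],"twist":0,"hand":0}]'
python3 - <<'E'
from h import *
st=robot.read_state(); print(st)
w=robot.read_camera("wrist"); t=robot.read_camera("top"); cv2.imwrite("pics/w2.png",w);cv2.imwrite("pics/t2.png",t);np.savez("w2.npz",**st)
o=np.zeros((600,760,3),np.uint8); o[:384,:512]=w; o[384:,:380]=cv2.resize(t[120:228,180:370],None,fx=2,fy=2)
cv2.imwrite("pics/v2.png",o)
E
```

```text
t: 4.53
tool_pos: [496.8, 323.8, 107.7]
tcp_rot: [-0.413, -3.114, 0.0]
ft_force: [1.3, 0.0, -1.3]
gripper_width: 29.9
t: 6.78
tool_pos: [527.1, -55.6, 106.9]
tcp_rot: [-3.141, -0.019, 0.001]
ft_force: [0.9, -0.2, -1.4]
gripper_width: 29.3
{'t': 6.775, 'joint_pos': array([-1.08076284e-01,  3.40633859e-01,  1.93001854e+00,  3.22976898e-04,
        8.71467046e-01,  1.45073102e+00]), 'qd': array([ 0.01220551, -0.00160372,  0.00093104,  0.00014202, -0.00147063,
        0.00586305]), 'effort': array([-7.43762814e-01, -5.22523177e+01, -2.71921831e+01, -6.20963147e-04,
       -1.17435507e-01,  5.65250055e-02]), 'tool_pos': array([527.11004892, -55.59278622, 106.92971311]), 'tcp_rot': array([-3.14123259e+00, -1.85037346e-02,  7.77851271e-04]), 'ft_force': array([ 0.905507  , -0.1929583 , -1.43835167]), 'torque': array([-0.01504964,  0.17084499, -0.03527508]), 'gripper_width': 29.326993639778486}
```

View pics/v2.png

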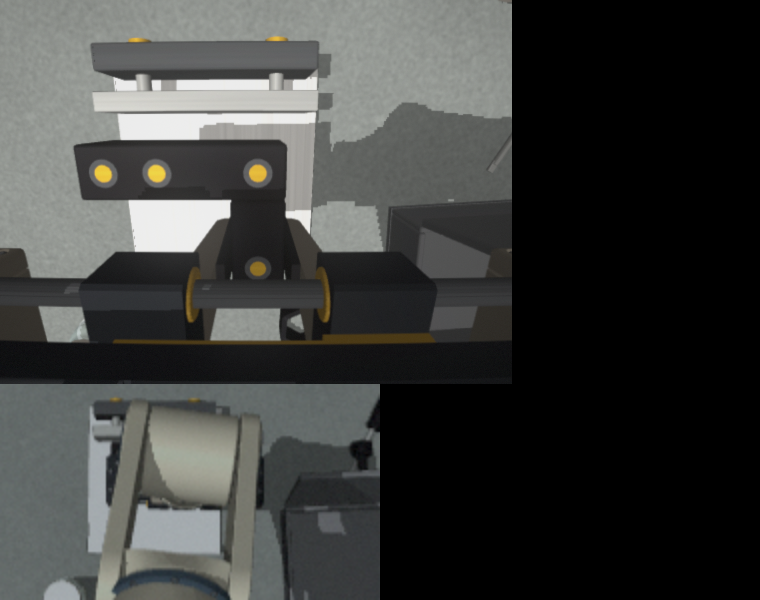

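The wrist view shows the elbow held square ahead of the bar: screws at (103,173), (156,173) and (258,173), bar front edge about (95,111)–(318,109).

```bash
python3 - <<'E'
from h import *
np.set_printoptions(precision=1,suppress=True)
st=dict(np.load("w2.npz")); c=cam("wrist",st)
print("bar front edge z65?",onz(c,[(95,111),(318,109)],65)); print("bar top back",onz(c,[(93,93),(319,91)],65))
print("block top front z60",onz(c,[(94,70),(318,68)],60))
zt=40+st["tool_pos"][2]-7.2
print("screws",onz(c,[(103,173),(156,173),(258,173),(258,268)],zt))
print("long outer edge",onz(c,[(76,145),(280,141)],zt))
print("plate front-left/right z10 side edges",onz(c,[(120,115),(134,250),(316,113),(310,210)],10))
E
```

```text
bar front edge z65? [[ 605.4   68.    65. ]
 [ 608.1 -100.5   65. ]]
bar top back [[ 618.3   67.9   65. ]
 [ 620.9 -100.4   65. ]]
block top front z60 [[635.3  67.9  60. ]
 [637.7 -99.7  60. ]]
screws [[571.8  24.4 139.7]
 [572.   -3.3 139.7]
 [572.6 -55.8 139.7]
 [518.3 -56.4 139.7]]
long outer edge [[586.1  36.4 139.7]
 [588.9 -66.5 139.7]]
plate front-left/right z10 side edges [[ 603.8   76.3   10. ]
 [ 462.8   77.3   10. ]
 [ 607.2 -110.6   10. ]
 [ 510.6 -110.5   10. ]]
```

```bash
python3 -m handwheel '[{"dp":[0,0,-1],"twist":0,"hand":0},{"dp":[0,0,-1],"twist":0,"hand":0},{"dp":[0,0,-1],"twist":0,"hand":0},{"dp":[0,0,-0.55],"twist":0,"hand":0},{"dp":[0,0,0],"twist":0,"hand":0},{"dp":[0,0,0],"twist":0,"hand":0}]'
python3 -m handwheel '[{"dp":[0.5,0,0],"twist":0,"hand":0},{"dp":[0.3,0,0],"twist":0,"hand":0},{"dp":[0.16,0,0],"twist":0,"hand":0},{"dp":[0,0,0],"twist":0,"hand":0},{"dp":[0,0,0],"twist":0,"hand":0}]'
```

```text
t: 7.62
tool_pos: [527.7, -55.8, 18.6]
tcp_rot: [3.142, 0.015, 0.001]
ft_force: [0.4, -0.3, -0.3]
gripper_width: 29.3
t: 8.25
tool_pos: [550.1, -56.0, 17.9]
tcp_rot: [-3.141, -0.015, 0.005]
ft_force: [-4.8, -0.3, 0.5]
gripper_width: 29.7
```

```bash
python3 -m handwheel '[{"dp":[0.15,0,-0.02],"twist":0,"hand":0},{"dp":[0.12,0,-0.02],"twist":0,"hand":0},{"dp":[0.08,0,0],"twist":0,"hand":0},{"dp":[0,0,0],"twist":0,"hand":0},{"dp":[0,0,0],"twist":0,"hand":0}]'
```

```text
t: 8.88
tool_pos: [556.2, -55.9, 16.7]
tcp_rot: [-3.141, -0.015, 0.012]
ft_force: [-14.1, -0.3, 8.1]
gripper_width: 29.8
```

```bash
python3 -m handwheel '[{"dp":[0.1,0,0],"twist":0,"hand":0},{"dp":[0,0,0],"twist":0,"hand":0},{"dp":[0,0,0],"twist":0,"hand":0},{"dp":[0,0,0],"twist":0,"hand":0}]'
python3 - <<'E'
from h import *
st=robot.read_state(); w=robot.read_camera("wrist"); cv2.imwrite("pics/w3.png",w);np.savez("w3.npz",**st); print(st["tool_pos"])
cv2.imwrite("pics/v3.png",w[0:384])
E
```

```text
t: 9.38
tool_pos: [556.3, -55.9, 16.6]
tcp_rot: [-3.141, -0.015, 0.019]
ft_force: [-21.6, -1.0, 15.4]
gripper_width: 29.5
[556.33789188 -55.85768375  16.5815638 ]
```

View pics/v3.png

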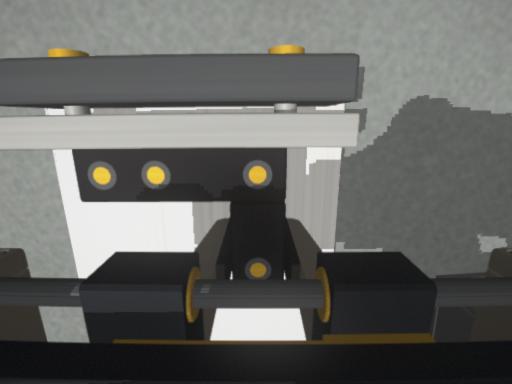

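```bash
python3 -m handwheel '[{"dp":[-0.5,0,0.08],"twist":0,"hand":0},{"dp":[-0.6,0,0.3],"twist":0,"hand":0},{"dp":[0,0,1],"twist":0,"hand":0},{"dp":[0,0,1],"twist":0,"hand":0},{"dp":[0,0,0.8],"twist":0,"hand":0},{"dp":[0.06,0.1,0],"twist":0.1745,"hand":0},{"dp":[0.06,0.1,0],"twist":0.1745,"hand":0},{"dp":[0.06,0.1,0],"twist":0.1745,"hand":0},{"dp":[0.06,0.1,0],"twist":0.1745,"hand":0},{"dp":[0.06,0.1,0],"twist":0.1745,"hand":0},{"dp":[0.06,0.1,0],"twist":0.1745,"hand":0},{"dp":[0.06,0.1,0],"twist":0.1745,"hand":0},{"dp":[0.06,0.1,0],"twist":0.1745,"hand":0},{"dp":[0.06,0.05,0],"twist":0.1745,"hand":0},{"dp":[0,0,0],"twist":0,"hand":0},{"dp":[0,0,0],"twist":0,"hand":0}]'
python3 - <<'E'
from h import *
np.set_printoptions(precision=1,suppress=True)
st=dict(np.load("w3.npz")); c=cam("wrist",st)
print("bar front edge at push",onz(c,[(5,149),(357,147)],65))
s=robot.read_state(); print(Ro.from_rotvec(s["tcp_rot"]).as_matrix()[:,:2]*1000)
E
```

```text
t: 11.42
tool_pos: [548.9, -34.8, 97.2]
tcp_rot: [2.216, 2.226, 0.001]
ft_force: [-0.1, 0.9, -1.1]
gripper_width: 29.7
bar front edge at push [[615.   59.2  65. ]
 [616.9 -99.3  65. ]]
[[  -4.8 1000. ]
 [1000.     4.8]
 [  -0.     1. ]]
```

```bash
python3 -m handwheel '[{"dp":[0,0,-1],"twist":0,"hand":0},{"dp":[0,0,-1],"twist":0,"hand":0},{"dp":[0,0,-0.9],"twist":0,"hand":0},{"dp":[0,0,-0.28],"twist":0,"hand":0},{"dp":[0,0,-0.03],"twist":0,"hand":0},{"dp":[0,0,0],"twist":0,"hand":0},{"dp":[0,0,0],"twist":0,"hand":0}]'
```

```text
t: 12.3
tool_pos: [549.0, -34.8, 17.1]
tcp_rot: [2.212, 2.23, 0.001]
ft_force: [-0.8, 0.9, -1.5]
gripper_width: 29.4
```

```bash
python3 -m handwheel '[{"dp":[0,0,0],"twist":0,"hand":0.54},{"dp":[0,0,0],"twist":0,"hand":0.54},{"dp":[0,0,0],"twist":0,"hand":0.54},{"dp":[0,0,1],"twist":0,"hand":0.54},{"dp":[0,0,1],"twist":0,"hand":0.54},{"dp":[0,0,1],"twist":0,"hand":0.54},{"dp":[-0.25,0.2,0.8],"twist":0.1745,"hand":1},{"dp":[-0.25,0.2,0],"twist":0.1745,"hand":1},{"dp":[-0.25,0.2,0],"twist":0.1745,"hand":1},{"dp":[-0.25,0.2,0],"twist":0.1745,"hand":1},{"dp":[-0.25,0.2,0],"twist":0.1745,"hand":1},{"dp":[-0.25,0.2,0],"twist":0.1745,"hand":1},{"dp":[-0.25,0.2,0],"twist":0.1745,"hand":1},{"dp":[-0.25,0.2,0],"twist":0.1745,"hand":1},{"dp":[-0.2,0.22,0],"twist":0.1745,"hand":1},{"dp":[0,0,0],"twist":0.01,"hand":1},{"dp":[0,0,0],"twist":0,"hand":1}]'
python3 - <<'E'
from h import *
st=robot.read_state(); w=robot.read_camera("wrist"); cv2.imwrite("pics/w4.png",w);np.savez("w4.npz",**st); print(st["tool_pos"],st["tcp_rot"])
E
```

```text
t: 14.42
tool_pos: [493.9, 10.6, 111.7]
tcp_rot: [-0.024, 3.141, -0.0]
ft_force: [0.5, 0.1, -0.4]
gripper_width: 92.1
[493.92610326  10.63754543 111.67726777] [-2.35391622e-02  3.14115745e+00 -6.59026715e-05]
```

View pics/w4.png

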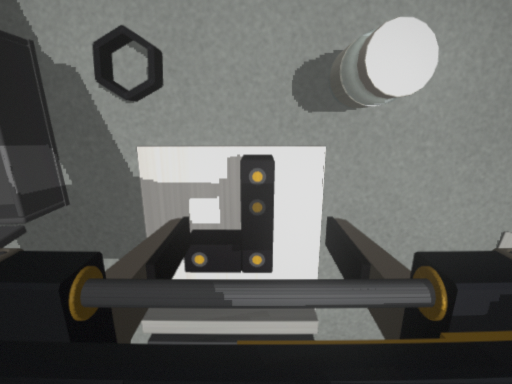

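The elbow lies flat on the plate with screws at (257,177), (257,207), (257,260) and (199,260), the long arm between the open fingers.

```bash
python3 - <<'E'
from h import *
np.set_printoptions(precision=1,suppress=True)
st=dict(np.load("w4.npz")); c=cam("wrist",st)
print(onz(c,[(257,177),(257,207),(257,260),(199,260)],50))
print("tip edge",onz(c,[(242,156),(274,156)],50))
E
```

```text
[[469.2   9.2  50. ]
 [496.5   9.5  50. ]
 [549.   10.3  50. ]
 [549.9 -44.6  50. ]]
tip edge [[451.2  -3.9  50. ]
 [450.8  23.4  50. ]]
```

```bash
python3 -m handwheel '[{"dp":[0,-0.04,-1],"twist":0,"hand":1},{"dp":[0,0,-1],"twist":0,"hand":1},{"dp":[0,0,-1],"twist":0,"hand":1},{"dp":[0,0,-0.76],"twist":0,"hand":1},{"dp":[0,0,0],"twist":0,"hand":0},{"dp":[0,0,0],"twist":0,"hand":0},{"dp":[0,0,0],"twist":0,"hand":0},{"dp":[0,0,0],"twist":0,"hand":0},{"dp":[0,0,0],"twist":0,"hand":0},{"dp":[0,0,0],"twist":0,"hand":0},{"dp":[0,0,0.05],"twist":0,"hand":0}]' 60
```

```text
t: 15.85
tool_pos: [493.5, 9.7, 18.8]
tcp_rot: [0.029, -3.141, -0.0]
ft_force: [-0.1, 0.5, -2.0]
gripper_width: 29.7
```

```bash
python3 -m handwheel '[{"dp":[0.5,0.02,0],"twist":0,"hand":0},{"dp":[0.6,0.02,0],"twist":0,"hand":0},{"dp":[0.4,0,0],"twist":0,"hand":0},{"dp":[0.2,0,0],"twist":0,"hand":0},{"dp":[0.1,0,-0.02],"twist":0,"hand":0},{"dp":[0,0,0],"twist":0,"hand":0},{"dp":[0,0,0],"twist":0,"hand":0}]'
```

```text
t: 16.73
tool_pos: [537.5, 10.7, 18.1]
tcp_rot: [0.029, -3.14, -0.0]
ft_force: [-4.3, -0.5, 1.2]
gripper_width: 29.6
```

```bash
python3 -m handwheel '[{"dp":[0.15,0,-0.02],"twist":0,"hand":0},{"dp":[0.1,0,0],"twist":0,"hand":0},{"dp":[0,0,0],"twist":0,"hand":0},{"dp":[0,0,0],"twist":0,"hand":0}]'
```

```text
t: 17.23
tool_pos: [542.7, 10.8, 18.0]
tcp_rot: [0.029, -3.138, -0.0]
ft_force: [-12.8, 0.5, 13.0]
gripper_width: 29.7
```

```bash
python3 -m handwheel '[{"dp":[0.1,0,0.02],"twist":0,"hand":0},{"dp":[0.08,0,0],"twist":0,"hand":0},{"dp":[0,0,0],"twist":0,"hand":0},{"dp":[0,0,0],"twist":0,"hand":0}]'
```

```text
t: 17.73
tool_pos: [545.7, 10.9, 18.1]
tcp_rot: [0.029, -3.135, -0.0]
ft_force: [-15.5, 1.3, 11.7]
gripper_width: 29.7
```

```bash
python3 -m handwheel '[{"dp":[0.08,0,0],"twist":0,"hand":0},{"dp":[0,0,0],"twist":0,"hand":0},{"dp":[0,0,0],"twist":0,"hand":0},{"dp":[0,0,0],"twist":0,"hand":0}]'
python3 - <<'E'
from h import *
st=robot.read_state(); print(Ro.from_rotvec(st["tcp_rot"]).as_matrix().round(3)); w=robot.read_camera("wrist"); s=robot.read_camera("side"); t=robot.read_camera("top"); cv2.imwrite("pics/w5.png",w);np.savez("w5.npz",**st)
cv2.imwrite("pics/s5.png",s);cv2.imwrite("pics/t5.png",t)
o=np.zeros((600,760,3),np.uint8); o[:300,:400]=cv2.resize(w,(400,300)); o[300:600,:400]=cv2.resize(t[110:230,200:360],(400,300)); o[:300,400:]=cv2.resize(s[150:300,210:390],(360,300))
cv2.imwrite("pics/v5.png",o)
E
```

```text
t: 18.23
tool_pos: [545.8, 10.8, 18.0]
tcp_rot: [0.028, -3.131, -0.0]
ft_force: [-22.1, 1.4, 18.4]
gripper_width: 29.7
[[-1.    -0.018 -0.01 ]
 [-0.018  1.     0.   ]
 [ 0.01   0.    -1.   ]]
```

View pics/v5.png

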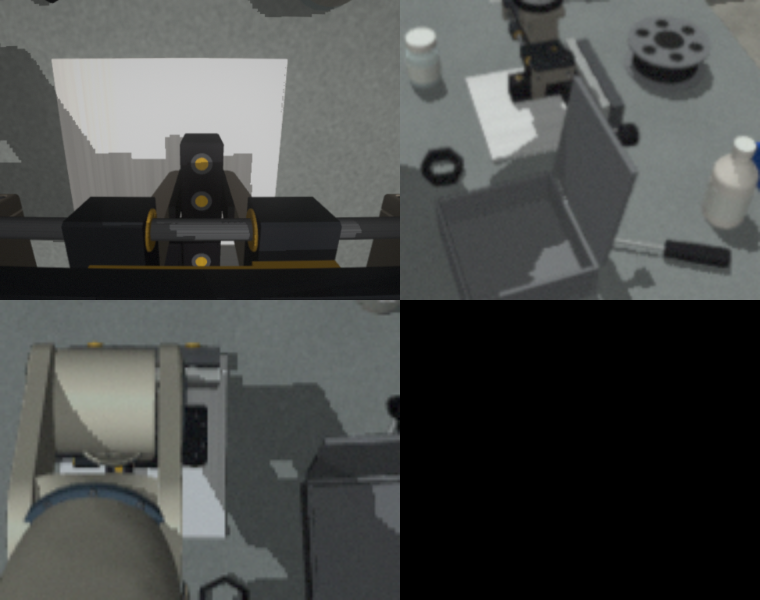

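Both pushes reached the hard stop: the position froze while the force rose, and the bar front was at about 616. Now retract, lift and go over the case.

```bash
python3 -m handwheel '[{"dp":[-0.5,0,0.05],"twist":0,"hand":0},{"dp":[-1,0,0.3],"twist":0,"hand":0},{"dp":[-1,0,1],"twist":0,"hand":0},{"dp":[-1,0,1],"twist":0,"hand":0},{"dp":[-1,-0.6,1],"twist":0,"hand":0},{"dp":[-0.6,-0.9,0.5],"twist":0,"hand":0},{"dp":[0,-1,0],"twist":0.03,"hand":0},{"dp":[0,-1,0],"twist":0.03,"hand":0},{"dp":[0,-1,0],"twist":0,"hand":0},{"dp":[0,-1,0],"twist":0,"hand":0},{"dp":[0,-1,0],"twist":0,"hand":0},{"dp":[0,-1,0],"twist":0,"hand":0},{"dp":[0,-1,0],"twist":0,"hand":0},{"dp":[0,-1,0],"twist":0,"hand":0},{"dp":[0,-1,0],"twist":0,"hand":0},{"dp":[0,-1,0],"twist":0,"hand":0},{"dp":[0,0,0],"twist":0,"hand":0},{"dp":[0,0,0],"twist":0,"hand":0}]'
python3 - <<'E'
from h import *
st=robot.read_state(); w=robot.read_camera("wrist"); cv2.imwrite("pics/w6.png",w);np.savez("w6.npz",**st); print(st["tool_pos"],st["tcp_rot"])
E
```

```text
t: 20.62
tool_pos: [423.9, -276.4, 114.5]
tcp_rot: [-0.123, 3.139, 0.0]
ft_force: [-0.6, 1.0, -0.9]
gripper_width: 30.1
[ 423.85479731 -276.36781288  114.52039066] [-1.22657248e-01  3.13905148e+00  1.44354742e-04]
```

View pics/w6.png

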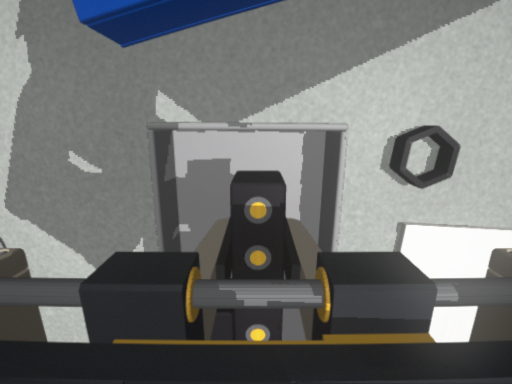

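```bash
python3 - <<'E'
from h import *
np.set_printoptions(precision=1,suppress=True)
st=dict(np.load("w6.npz")); c=cam("wrist",st)
print("rim outer NR,NL",onz(c,[(148,125),(348,125)],60)[:,:2]); print("inner side edges",onz(c,[(163,247),(336,247)],60)[:,:2])
print("floor corners",onz(c,[(175,131),(302,131)],6)[:,:2])
print("screws",onz(c,[(258,210),(258,258),(258,335)],40+st["tool_pos"][2]-7.5)[:,:2])
# height check of rim: top-view vs wrist
ct=cam("top"); C=lambda u,v:(310+(u-1)/3,150+(v-300-1)/3)
print(tri(ct,C(46,571),c,(348,123)),tri(ct,C(232,562),c,(148,123)))
E
```

```text
rim outer NR,NL [[ 361.9 -370.6]
 [ 349.5 -209.5]]
inner side edges [[ 468.7 -359.5]
 [ 456.6 -203.2]]
floor corners [[ 367.8 -364.7]
 [ 358.1 -237.3]]
screws [[ 398.5 -278.7]
 [ 426.6 -276.5]
 [ 478.6 -272.5]]
(array([ 349.1, -208.3,   55.3]), [np.float64(1.2757707866018906), np.float64(1.2757707866019574)]) (array([ 361.5, -387.2,   17.8]), [np.float64(0.08260161937320777), np.float64(0.0826016193732112)])
```

```bash
python3 -m handwheel '[{"dp":[-0.12,0,-1],"twist":0,"hand":0},{"dp":[0,0,-1],"twist":0,"hand":0},{"dp":[0,0,-1],"twist":0,"hand":0},{"dp":[0,0,-0.7],"twist":0,"hand":0},{"dp":[0,0,-0.28],"twist":0,"hand":0},{"dp":[0,0,0],"twist":0,"hand":0},{"dp":[0,0,0],"twist":0,"hand":0}]'
```

```text
t: 21.55
tool_pos: [421.3, -276.8, 15.7]
tcp_rot: [-0.124, 3.138, -0.001]
ft_force: [0.4, -0.7, -1.1]
gripper_width: 29.6
```

```bash
python3 -m handwheel '[{"dp":[0,0,-0.07],"twist":0,"hand":0},{"dp":[0,0,0],"twist":0,"hand":0},{"dp":[0,0,0],"twist":0,"hand":0.5},{"dp":[0,0,0],"twist":0,"hand":0.5},{"dp":[0,0,0],"twist":0,"hand":0.5},{"dp":[0,0,0.5],"twist":0,"hand":0.5},{"dp":[0,0,1],"twist":0,"hand":0.5},{"dp":[0,0,1],"twist":0,"hand":0.5},{"dp":[0,0,1],"twist":0,"hand":0.5},{"dp":[0,0,1],"twist":0,"hand":0.5},{"dp":[0,0,1],"twist":0,"hand":0},{"dp":[0,0,1],"twist":0,"hand":0},{"dp":[0,0,1],"twist":0,"hand":0},{"dp":[0,0,1],"twist":0,"hand":0},{"dp":[0,0,1],"twist":0,"hand":0},{"dp":[0,0,0.7],"twist":0,"hand":0},{"dp":[0,0,0],"twist":0,"hand":0},{"dp":[0,0,0],"twist":0,"hand":0}]'
python3 - <<'E'
from h import *
st=robot.read_state(); w=robot.read_camera("wrist"); s=robot.read_camera("side"); cv2.imwrite("pics/w7.png",w);cv2.imwrite("pics/s7.png",s);np.savez("w7.npz",**st); print(st["tool_pos"],st["tcp_rot"])
o=np.zeros((600,760,3),np.uint8); o[:384,:512]=w; o[384:600,512:760]=s[150:366,200:448]
cv2.imwrite("pics/v7.png",o)
ct=cam("top"); print("solvent base",onz(ct,[(357,99)],130))
E
```

```text
t: 23.8
tool_pos: [420.5, -276.5, 267.9]
tcp_rot: [0.123, -3.139, -0.0]
ft_force: [-0.0, -0.7, 0.0]
gripper_width: 0.5
[ 420.46778297 -276.48769154  267.94965979] [ 1.23175499e-01 -3.13870712e+00 -4.96913515e-04]
solvent base [[ 724.44827943 -276.43806238  130.        ]]
```

View pics/v7.png

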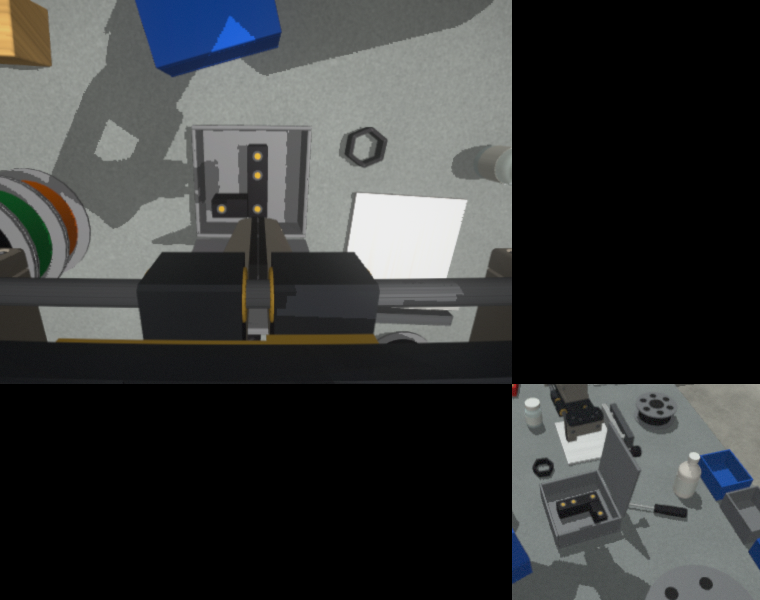

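```bash
python3 - <<'E'
from h import *
np.set_printoptions(precision=1,suppress=True)
ct=cam("top");cs=cam("side");C=lambda u,v:(310+(u-1)/3,150+(v-300-1)/3); D=lambda u,v:(220+(u-545)/2,160+(v-290)/2)
print("lid free corners L,R",tri(ct,C(60,347),cs,D(687,312)),tri(ct,C(298,349),cs,D(760,442)))
c=cam("wrist",dict(np.load("w7.npz")))
for w,s in(((257.5,156),(562-512+200,510-384+150)),((257.5,209),(592-512+200,496-384+150)),((221,209),(600-512+200,513-384+150))): print("screw",tri(c,w,cs,s))
E
```

```text
lid free corners L,R (array([ 527.2, -187.5,  270.7]), [np.float64(5.438454752832015), np.float64(5.438454752831987)]) (array([ 538.3, -378.9,  247.8]), [np.float64(0.9987062798984392), np.float64(0.9987062798984718)])
screw (array([ 397.6, -278.8,   20.8]), [np.float64(1.731222265350528), np.float64(1.731222265350431)])
screw (array([ 476.9, -272.8,   46. ]), [np.float64(0.4915420198356156), np.float64(0.4915420198357211)])
screw (array([ 481.5, -328. ,   46. ]), [np.float64(0.7227203056903378), np.float64(0.7227203056902538)])
```

```bash
python3 -m handwheel '[{"dp":[0.6,0.6,0],"twist":0,"hand":0},{"dp":[1,0.6,0],"twist":0,"hand":0},{"dp":[1,0.6,0],"twist":0,"hand":0},{"dp":[1,0,0],"twist":0,"hand":0},{"dp":[1,0,0],"twist":0,"hand":0},{"dp":[1,0,0],"twist":0,"hand":0},{"dp":[1,0,0],"twist":0,"hand":0},{"dp":[0.6,0,0],"twist":0,"hand":0},{"dp":[0,0,-0.6],"twist":0,"hand":0},{"dp":[0,0,-0.8],"twist":0,"hand":0},{"dp":[0,0,-0.8],"twist":0,"hand":0},{"dp":[0,0,-0.8],"twist":0,"hand":0},{"dp":[0,0,0],"twist":0,"hand":0},{"dp":[0,0,0],"twist":0,"hand":0}]'
```

```text
t: 25.65
tool_pos: [600.5, -231.9, 193.6]
tcp_rot: [0.123, -3.139, 0.0]
ft_force: [0.2, 0.1, 0.6]
gripper_width: 0.4
```

```bash
python3 -m handwheel '[{"dp":[-0.8,0,0],"twist":0,"hand":0},{"dp":[-0.8,0,0],"twist":0,"hand":0},{"dp":[-0.5,0,-0.1],"twist":0,"hand":0},{"dp":[-0.5,0,-0.2],"twist":0,"hand":0},{"dp":[0,0,0],"twist":0,"hand":0}]'
python3 -m handwheel '[{"dp":[-0.6,0,-0.04],"twist":0,"hand":0},{"dp":[-0.7,0,-0.04],"twist":0,"hand":0},{"dp":[-0.6,-0.1,-0.2],"twist":0,"hand":0},{"dp":[-0.6,0,-0.22],"twist":0,"hand":0},{"dp":[0,0,0],"twist":0,"hand":0}]'
```

```text
t: 26.28
tool_pos: [535.0, -231.7, 185.6]
tcp_rot: [0.122, -3.138, -0.001]
ft_force: [0.2, 0.8, -0.0]
gripper_width: 0.6
t: 26.9
tool_pos: [471.5, -234.1, 172.7]
tcp_rot: [0.122, -3.137, -0.001]
ft_force: [0.8, 0.7, 0.0]
gripper_width: 0.2
```

```bash
python3 - <<'E'
from h import *
s=robot.read_camera("side"); cv2.imwrite("pics/v8.png",cv2.resize(s[100:330,190:400],None,fx=2.5,fy=2.5))
E
```

```text
(no output)
```

View pics/v8.png

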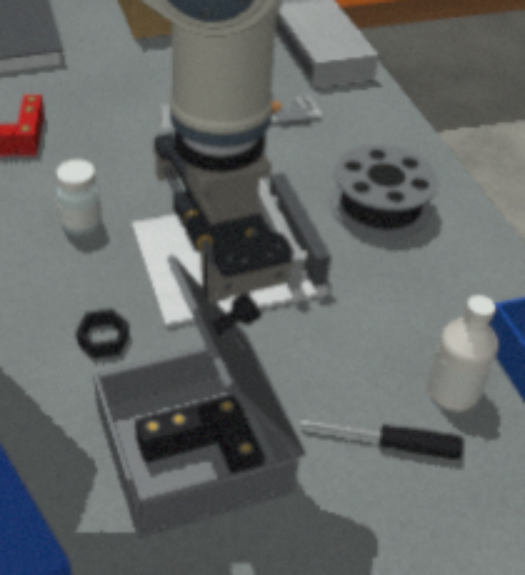

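The lid is following the fingers, now at about 60°. The elbow is flat in the case.

```bash
python3 -m handwheel '[{"dp":[-0.54,-0.1,-0.36],"twist":0,"hand":0},{"dp":[-0.54,-0.1,-0.37],"twist":0,"hand":0},{"dp":[-0.43,-0.1,-0.49],"twist":0,"hand":0},{"dp":[-0.43,0,-0.5],"twist":0,"hand":0},{"dp":[-0.29,0,-0.58],"twist":0,"hand":0},{"dp":[-0.28,0,-0.59],"twist":0,"hand":0},{"dp":[-0.11,0,-0.42],"twist":0,"hand":0},{"dp":[-0.1,0,-0.43],"twist":0,"hand":0},{"dp":[-0.05,0,-0.2],"twist":0,"hand":0},{"dp":[0,0,0],"twist":0,"hand":0},{"dp":[0,0,0],"twist":0,"hand":0}]'
python3 -m handwheel '[{"dp":[0,0,-0.12],"twist":0,"hand":0},{"dp":[0,0,-0.12],"twist":0,"hand":0},{"dp":[0,0,0],"twist":0,"hand":0},{"dp":[0,0,0],"twist":0,"hand":0}]'
```

```text
t: 28.32
tool_pos: [404.5, -241.9, 75.1]
tcp_rot: [-0.123, 3.139, -0.0]
ft_force: [0.8, 0.9, 0.6]
gripper_width: 0.4
t: 28.82
tool_pos: [404.4, -241.9, 68.9]
tcp_rot: [-0.123, 3.139, -0.0]
ft_force: [0.2, -1.6, 0.1]
gripper_width: 0.3
```

```bash
python3 -m handwheel '[{"dp":[0,0,-0.06],"twist":0,"hand":0},{"dp":[0,0,-0.06],"twist":0,"hand":0},{"dp":[0,0,-0.06],"twist":0,"hand":0},{"dp":[0,0,0],"twist":0,"hand":0},{"dp":[0,0,0],"twist":0,"hand":0}]'
```

```text
t: 29.45
tool_pos: [404.6, -242.0, 68.1]
tcp_rot: [-0.123, 3.138, -0.001]
ft_force: [-14.9, 8.9, 62.4]
gripper_width: 0.6
```

The fingers met a hard stop at z = 68.1 mm; the closed lid's outer face should be at 68.5. Back off and check.

```bash
python3 -m handwheel '[{"dp":[0,0,0.3],"twist":0,"hand":0},{"dp":[0,0,1],"twist":0,"hand":0},{"dp":[0,0,1],"twist":0,"hand":0},{"dp":[0,0,1],"twist":0,"hand":0},{"dp":[0,0,1],"twist":0,"hand":0},{"dp":[-0.5,1,1],"twist":0,"hand":0},{"dp":[-0.5,1,0.5],"twist":0,"hand":0},{"dp":[-0.3,1,0],"twist":0,"hand":0},{"dp":[0,1,0],"twist":0,"hand":0},{"dp":[0,1,0],"twist":0,"hand":0},{"dp":[0,1,0],"twist":0,"hand":0},{"dp":[0,1,0],"twist":0,"hand":0},{"dp":[0,1,0],"twist":0,"hand":0},{"dp":[0,1,0],"twist":0,"hand":0},{"dp":[0,1,0],"twist":0,"hand":0},{"dp":[0,0,0],"twist":0,"hand":0},{"dp":[0,0,0],"twist":0,"hand":0}]'
python3 - <<'E'
from h import *
s=robot.read_camera("side");t=robot.read_camera("top"); cv2.imwrite("pics/s9.png",s);cv2.imwrite("pics/t9.png",t)
o=np.zeros((600,800,3),np.uint8); o[:384,:400]=s[:,112:]; o[:384,400:800]=t[:,60:460]; o[384:600,:360]=cv2.resize(s[210:318,220:400],None,fx=2,fy=2)
cv2.imwrite("pics/v9.png",o)
E
```

```text
t: 31.58
tool_pos: [371.5, 7.8, 209.2]
tcp_rot: [0.124, -3.139, 0.0]
ft_force: [0.5, -0.2, 0.7]
gripper_width: 0.1
```

No more views allowed, so I'll check the rest numerically: knob height, bar position, and image differences at the bystanders.

```bash
python3 - <<'E'
from h import *
np.set_printoptions(precision=1,suppress=True)
t0,t9,s9=[cv2.imread(f"pics/{n}.png") for n in("top0","t9","s9")]; ct=cam("top");cs=cam("side")
K=np.array([438-52.5*.997,-284-52.5*.077,95])
def blob(im,c,r=28):
    u,v=proj(c,K)[0].astype(int); w=im[v-r:v+r,u-r:u+r].max(2); m=(w<45).astype(np.uint8)
    n,l,st,ce=cv2.connectedComponentsWithStats(m); i=1+st[1:,4].argmax(); return ce[i]+[u-r,v-r],st[i]
a,sa=blob(t9,ct); b,sb=blob(s9,cs); print("knob px",a,sa,b,sb,"expected",proj(ct,K),proj(cs,K),tri(ct,a,cs,b))
d=(cv2.absdiff(t0,t9).max(2)>35).astype(np.uint8)
for n,(x0,y0,x1,y1) in dict(solvent=(338,80,375,118),driver=(350,110,390,150),scraper=(125,105,150,172),caliper=(150,80,170,140),spool=(213,55,270,112),glue=(198,212,228,242),hexcell=(275,217,305,245),red=(108,228,158,272),bar=(225,120,295,152)).items(): 
    print(n,round(float(d[y0:y1,x0:x1].mean()),3),t0[y0:y1,x0:x1].mean().round(1),t9[y0:y1,x0:x1].mean().round(1))
# bar gap column profile, out vs now
print(t0[126:152,235].max(1),t9[126:152,235].max(1))
g=cv2.cvtColor(s9,6); print("case region dark-edge check", g[proj(cs,[[360,-290,60]]).astype(int)[0,1]-8:proj(cs,[[360,-290,60]]).astype(int)[0,1]+14,proj(cs,[[360,-290,60]]).astype(int)[0,0]])
E
```

```text
knob px [357.7 229.1] [ 23  24  12  11 100] [245.7 261.9] [ 23  21  12  17 128] expected [[357.  228.1]] [[245.9 262.1]] (array([ 384. , -289.4,   97.8]), [np.float64(1.0226378611602485), np.float64(1.0226378611603189)])
solvent 0.0 99.8 95.3
driver 0.01 83.4 80.5
scraper 0.0 112.8 107.8
caliper 0.0 96.2 91.9
spool 0.0 78.3 74.7
glue 0.631 113.4 112.6
hexcell 0.556 84.2 47.8
red 0.238 72.0 79.9
bar 0.0 98.3 93.9
[104 116  82  63  62  63  64  66  62  38  25  28 119 135 142 141 139 139
 141 122  78  56 102 160 171 171] [ 98 114  78  61  64  60  61  60  63  34  23  30 109 128 133 132 131 131
 133 117  72  53  95 154 164 166]
case region dark-edge check [67 65 67 61 67 62 66 69 68 68 67 79 85 71 66 62 60 57 58 57 59 61]
```

```bash
python3 -c "
from cell import robot
print(robot.sign_off())"
```

```text
the job is handed in; nothing more can be done
None
```

I handed the job in at about 32 s of the 72 s allowed; the hand-in gives no verdict, so the results below rest on my own measurements.

- **Long face:** I held the elbow by its short arm and pushed the bar to its stop. The force rose to 22 N with no further travel, and the bar front measured about 616 mm, against 607 mm when out.
- **Short face:** I turned the elbow 90°, took it by the long arm and pushed again. It stopped the same way, at 22 N with no further travel.
- **Case:** The elbow lay flat, same side up, with its top measured at 46 mm as expected for the case floor. I pushed the lid down to a hard stop with the fingers at 68 mm, against 68.5 mm expected.

**Last checks:**
- The knob measured (384, -289, 98) mm, against (386, -288, 95) mm expected for a closed lid.
- The bar is out, and its image profile is the same as at the start.
- Solvent, driver, scraper, caliper and spool look unchanged in the top view.

**Not fully confirmed:**
- Glue and hexcell could not be compared in the final top picture, because the arm or its shadow covered them. They looked in place in the last side view, taken during lid closing.
- I could not view the final picture because the limit of 12 was reached, so the last check was numeric only.
- One early triangulation of a case corner and of the lid's top corners disagreed with the known heights, and I set those aside.

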